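# Level the counter shelf with its screw foot and keep the foot pressed down

### The arm

A 6-joint arm with a two-finger parallel gripper is mounted at the origin on the work surface. World frame = base frame: x ahead of the robot, y to its left, z up, the work surface at z = 0. Lengths are in m, angles in rad, forces in N, time in s.
With the tool pointing down it reaches from about 0.375 to 0.9 m from the base axis. Payload 3.1 kg.
Tool frame: the origin (TCP) lies midway between the tips of the shut fingers; the grasp point (between the pads) lies manip.grip_depth behind it (manip.grip_depth is the distance from the TCP to the grasp point, in m); z points along the fingers, y is the direction in which the jaws open and shut (so a half turn about z gives the same grasp; the last joint's range is limited). The gripper opens to 85 mm and grips with 20 to 120 N. Pads are 22 mm wide; open, the fingers measure 114 mm over their backs; the gripper's body (76 mm by 85 mm) begins 54 mm behind the grasp point. The pads swing forward as they close: fully open they stand 13 mm farther back than shut.
Start: joints at [-1.415, 0.527, 1.433, -0, 1.181, -0.178], TCP at [0.205, -0.59, 0.209] pointing down, gripper open.
Joint ranges: [-3.08, 3.08], [-0.75, 2.2], [0.22, 2.44], [-1.43, 4.57], [0, 2.65], [-2.85, 2.85]. Speed limits (rad/s): [2.79, 2.79, 3.14, 3.14, 3.14, 3.14].

### API

Orientations are given as a unit quaternion [x, y, z, w].
In Python, from station import manip, vision gives the robot as it stands.
- The arm moves only by the shell command python3 -m crank 'ROWS' [FORCE]. ROWS is JSON, a list of rows, each an object with "grip": the closure, from 0 (fully open) to 1 (shut); "offset": the shift along the tool's x, y, z in mm, a list of three; "angular": the turn, a rotation vector about the tool's x, y, z in degrees, a list of three. A call has 1 to 10 rows; each row is the pose to reach, as a shift and turn from the pose commanded when the call began, along the tool's axes at that moment; what a row does not reach only later rows make up. A row lasts 1/10 s, in which the tool goes at most 50 mm and 8.59 degrees, less where a joint would pass 70% of its speed; a pose out of reach is approached as far as the arm can. A call with a gripper value outside its range is refused whole. The fingers move at their own pace and stop on an object; FORCE is the grip in N (left out, the last holds). Time passes only in rows, so rows that repeat a pose let the fingers close. It gives the time, the measured TCP pose, the force and the opening at its end, in the units of the state.
- manip.sense(): the state, without advancing time (a new reading comes with each control period).
- vision.snapshot(name): name is "side" or "top" or "wrist"; returns a dict with "pixels" (400x640x3 uint8, red, green, blue), "intrinsics" (3x3 intrinsics, pixels), "R" (3x3) and "t" (3): a world point X has camera coordinates R X + t. Camera axes: x right, y down, z forward; pixel columns grow to the right and rows downward; lengths in m; the calibration is good to about 2 mm. A picture is of the moment at which its call begins. There is no depth.
- manip.sign_off(): hands the job in, once; it reports no verdict.
The state is a dict: "t": time; "q": joint angles; "qd": joint speeds; "tau": joint torques, N m; "tcp_pos": TCP position; "tool_rot": TCP orientation; "force": force on the tool from outside, world axes, zero at the start; "ft_torque": the same for the moment, N m; "finger_gap": opening from 0.0 (shut) to 1.0 (fully open).
Only numpy, scipy, OpenCV 4.12 (cv2) and the standard library are available. Lean on these libraries where they do the work, as an engineer would, in place of code of your own. Each camera call takes 0.05 s, during which the arm holds its last target.

### The job

The little shelf on the marble counter leans, so buttons roll off it. Without dropping it, set the spirit level upright on the shelf, lengthwise, and let go of it; then grip the black knob of the shelf's screw foot, press it down so that the foot bears firmly on the counter, and turn it until the bubble stands between the two lines. Finish still gripping the knob and pressing the foot down with the bubble between the lines, and do not shove the shelf or disturb the other things on the counter.

Things in the scene. Friction and masses are not known exactly. Their poses are not given: they have to be found in the camera images.
- shelf: loose shelf on three feet, 1.3 kg. Origin at counter height below it, y along its length. Wooden board x -100 to 100, y -130 to 150 mm, flat top 85 mm above the origin. A panel with two rubber feet at the +y end (y = 132 mm); at the -y end a lug holds the screw foot at x 0, y -178 mm, where the shelf is 1.8 to 4 mm too low at the start (leans 0.006 to 0.013 rad). Slides if shoved with about 10 N
- knob: black cylinder 40 mm across, 26 mm tall, white mark towards its +x; origin its centre, 118 mm above the counter at any turn, z up along the screw. Clear all round but for the board's end, 48 mm from the axis, its top 20 mm below the knob. Clockwise from above raises this end of the shelf 1.27 mm per rad; level is 1.3 to 3.2 rad clockwise of the start, stops 1 rad or more beyond; friction 0.06 N m
- foot: round rubber pad of the screw foot, 40 mm in diameter, standing on the counter straight below the knob; origin at the centre of its underside. It does not turn. It carries about 6 N of the shelf's weight by itself; pressed firmly means more than 11 N on the counter, so press down on the knob with some 8 to 15 N
- level: loose spirit level, a straight aluminium bar 200 (its x) by 24 (y) by 42 mm tall (z), 0.22 kg; origin at the centre of its underside. Side faces plain up to 30 mm above the underside, to be gripped there; the middle 68 mm of the top is cut down to 30 mm and holds the yellow-green vial along x, read from above, its top at 41 mm
- bubble_mid (a point): middle of the white bubble in the level's vial, 37 mm above the level's underside; its place along the level's x tells the slope, 0 is centred. The bubble is 15 mm long, the two black lines are 20.4 mm apart: between them means within about 2.7 mm of the middle. It goes to the higher end, 0.67 mm per 0.001 rad, 2.7 mm per rad of knob turn with the level lengthwise on the shelf; settles in 1 s
- clamp_block: bystander: wooden block 110 by 70 by 35 mm with a brass buckle held on it by a small grey C-clamp, 115 mm tall in all; origin centre of the block's underside
- jar: bystander: small glass jar of buttons with a steel lid, 60 mm in diameter, 69 mm tall; origin centre of the underside
- pot: bystander: stoneware pencil pot, 76 mm in diameter, 95 mm tall, pencils standing up to 170 mm; origin centre of the underside
- gauge: bystander: flat aluminium seam gauge 150 by 20 by 4 mm with a blue slider; origin centre of the underside
- button: bystander: ivory resin coat button 28 mm in diameter, 5 mm thick, lying flat on the shelf near its +x edge; origin centre of the underside
- chalk_tin: bystander: blue tin 75 by 55 by 22 mm; origin centre of the underside
There are look-alikes about, which are no part of the job. Several things have the shape of the level; the one meant has the colours described above.

How it is judged:
On the way, in this order (a step that is already met when the one before it is completed fails the run):
1. the spirit level stands upright on the shelf, lengthwise, and is released (z of level in the frame of shelf between 0.081 and 0.089 m and x of level in the frame of shelf between -0.1 and 0.1 m and y of level in the frame of shelf between -0.13 and 0.15 m and angle between the x axis of level and the y axis of shelf, either way round below 0.2 rad and angle between the z axis of level and the z axis of shelf, either way round below 0.03 rad and angle between level's own z axis and vertical below 0.2 rad and contact force between level and shelf above 0.5 N and contact force between the fingers and level below 0.1 N), for 0.3 s.
2. with the knob gripped and the foot pressed firmly onto the counter, the bubble stands between the two lines (all of step 1 and x of bubble_mid in the frame of level between -0.0027 and 0.0027 m and contact force between the fingers and knob above 3 N and contact force between foot and anything else above 11 N), for 0.3 s.
At the end, for the whole second after the job is handed in: Finishes holding: knob gripped (over 3 N), not turning (under 0.1 rad/s), foot on the counter with over 11 N; bubble within 2.7 mm of the middle (between the lines); level upright, flat, released and at rest on the shelf board, lengthwise within 0.2 rad (all of step 2 and angular speed of knob below 0.1 rad/s and linear speed of level below 0.02 m/s); the arm keeps its last pose, push and grip.
It fails at once if the spirit level is dropped (over 0.5 m/s while not in the fingers) (linear speed of level above 0.5 m/s and contact force between the fingers and level below 0.1 N).
It fails at once if the shelf is shoved more than 30 mm from where it stood (distance of shelf from where it was at the start of the episode above 0.03 m).
It fails at once if a bystander (block, jar, pot, gauge, tin or button) is moved more than 25 mm (distance of any of clamp_block, jar, pot, gauge, button, chalk_tin from where it was at the start of the episode above 0.025 m).
It also fails if it takes over 67 s, if anything falls off the work surface, if the arm or the gripper's body presses on something with over 40 N, if the wrist force passes 120 N, or if a joint passes its speed limit or range.

## Working session

There is one attempt and no reset: what is moved stays moved. The work goes in short steps, Python scripts to look and compute and a shell command to move; the robot and the scene stay as the last step left them, time stands still between calls to the robot, and variables do not carry over. Pictures are saved under pics/ and viewed, and the job is handed in when it is done.

```bash
ls; mkdir -p pics
python3 - <<'E'
from station import manip, vision
import cv2
s=manip.sense(); print(s, manip.grip_depth)
for n in ("side","top","wrist"):
    d=vision.snapshot(n); cv2.imwrite(f"pics/{n}0.png",d["pixels"][:,:,::-1]); print(n,d["intrinsics"],d["R"],d["t"])
E
```

```text
pics
{'t': 0.0, 'q': array([-1.41551032e+00,  5.28458365e-01,  1.43389043e+00, -2.63503267e-05,
        1.18138413e+00, -1.78485958e-01]), 'qd': array([ 0.00053912, -0.00015802,  0.00078867,  0.00148399, -0.00020383,
        0.00040433]), 'tau': array([-6.09150775e-04, -4.42348838e+01, -1.78024274e+01, -1.21484391e-04,
        8.49242293e-03,  3.59075926e-06]), 'tcp_pos': array([ 0.20466613, -0.58974296,  0.20834223]), 'tool_rot': array([ 9.86105427e-01,  1.66117254e-01,  2.30697525e-07, -1.07020646e-03]), 'force': array([-0.30592799,  0.00279725, -0.52640301]), 'ft_torque': array([ 0.00015482, -0.05832208, -0.01509056]), 'finger_gap': 0.9980299984838247} 0.0187
side [[469.54243345   0.         310.6208989 ]
 [  0.         469.54243345 195.65533759]
 [  0.           0.           1.        ]] [[ 0.6835156  -0.72992262 -0.00440371]
 [-0.40035139 -0.36983959 -0.83841365]
 [ 0.61034842  0.57483184 -0.54501666]] [-0.32539856  0.31669711  1.51781038]
top [[430.71152714   0.         319.0158336 ]
 [  0.         430.71152714 200.28491574]
 [  0.           0.           1.        ]] [[ 0.01028752 -0.99994087 -0.0035243 ]
 [-0.99804544 -0.01005063 -0.06167896]
 [ 0.06163989  0.00415193 -0.99808982]] [0.05552831 0.52867808 1.36290759]
wrist [[283.44892551   0.         320.02683705]
 [  0.         283.44892551 203.10701642]
 [  0.           0.           1.        ]] [[ 0.32852367 -0.94449422 -0.00169425]
 [-0.90561052 -0.31550715  0.28341635]
 [-0.26821965 -0.09157465 -0.95899547]] [-0.62397077 -0.03788286  0.37936456]
```

View pics/top0.png

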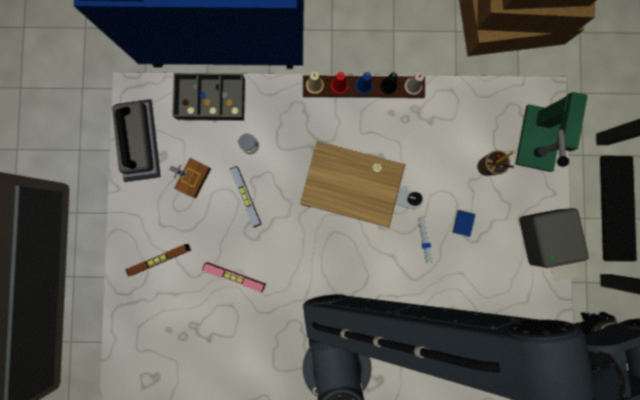

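View pics/side0.png

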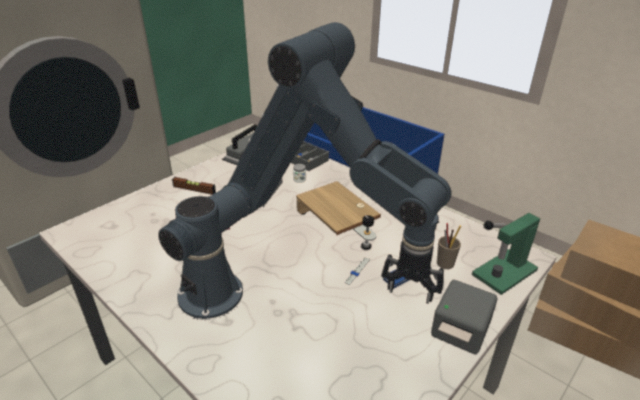

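View pics/wrist0.png

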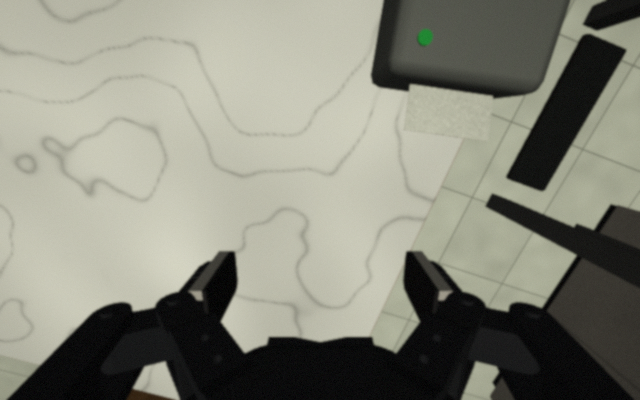

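The top view shows three level-shaped bars: silver-grey at (245,196), brown wood at (158,260) and pink at (234,278). The silver one fits the aluminium bar with a yellow-green vial. The shelf is at (353,185), the knob at (414,199) and the button at (377,168). I'll confirm with a crop and measure.

```bash
cat > h.py <<'E'
import numpy as np, cv2
from station import manip, vision
from scipy.spatial.transform import Rotation as Ro
def ray(d,u,v,z):
    K,R,t=map(np.array,(d["intrinsics"],d["R"],d["t"]))
    c=-R.T@t; r=R.T@np.linalg.solve(K,np.array([u,v,1.]))
    return c+r*(z-c[2])/r[2]
def proj(d,X):
    p=np.array(d["intrinsics"])@(np.array(d["R"])@np.array(X)+d["t"]); return p[:2]/p[2]
def crop(d,x0,y0,x1,y1,k,name):
    cv2.imwrite("pics/"+name,cv2.resize(np.ascontiguousarray(d["pixels"][y0:y1,x0:x1,::-1]),None,fx=k,fy=k,interpolation=cv2.INTER_CUBIC))
def box(m,x0,y0,x1,y1):
    mm=np.zeros_like(m); mm[y0:y1,x0:x1]=m[y0:y1,x0:x1]
    c=max(cv2.findContours(mm,cv2.RETR_EXTERNAL,cv2.CHAIN_APPROX_NONE)[0],key=cv2.contourArea)
    return c,cv2.minAreaRect(c)
E
python3 - <<'E'
from h import *
d=vision.snapshot("top")
crop(d,210,150,290,240,7,"lev.png"); crop(d,290,130,440,240,5,"shelf.png")
hsv=cv2.cvtColor(d["pixels"],cv2.COLOR_RGB2HSV)
for p in [(238,176),(252,213),(245,196),(225,196),(265,190),(350,180),(408,198),(414,199)]: print(p,hsv[p[1],p[0]])
E
```

```text
(238, 176) [104  29 150]
(252, 213) [104  25 152]
(245, 196) [ 34  60 161]
(225, 196) [ 22  16 171]
(265, 190) [ 25  17 167]
(350, 180) [ 19 129 138]
(408, 198) [60 13 40]
(414, 199) [17 48 48]
```

View pics/lev.png

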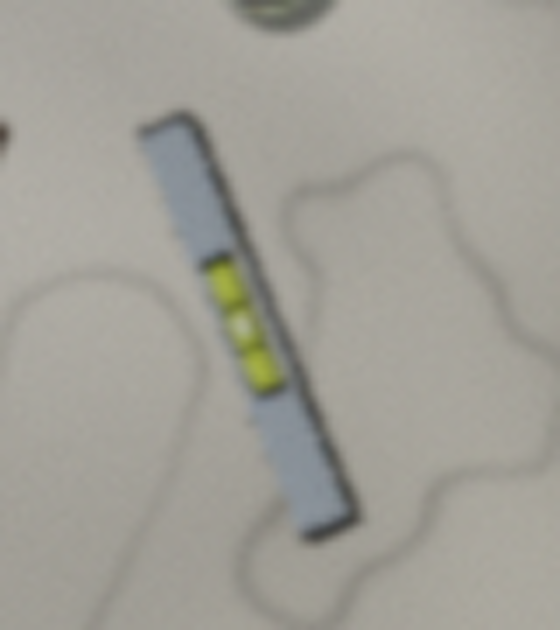

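View pics/shelf.png

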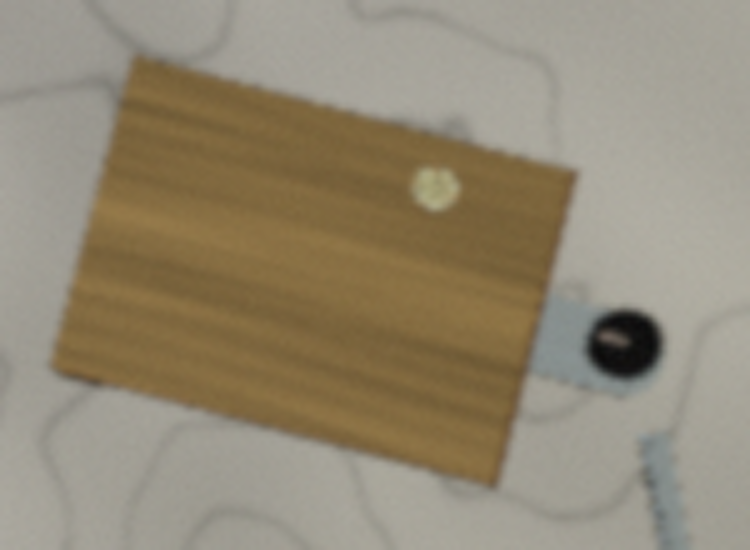

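The crop confirms it: silver bar, yellow-green vial, white bubble at the crop's (241,325). The knob is at the crop's (625,345).

Run:
```python
from h import *
d=vision.snapshot("top")
px=cv2.GaussianBlur(d["pixels"],(3,3),0); hsv=cv2.cvtColor(px,cv2.COLOR_RGB2HSV)
# level
m=(((cv2.inRange(hsv,(95,18,110),(120,90,200)))|(cv2.inRange(hsv,(25,60,90),(45,255,255)))))
m=cv2.morphologyEx(m,cv2.MORPH_CLOSE,np.ones((3,3)))
c,r=box(m,222,155,275,235); print("lev px",r)
P=np.array([ray(d,u,v,.042)[:2] for u,v in cv2.boxPoints(r)]); 
def rep(P,n):
    e=[P[(i+1)%4]-P[i] for i in range(4)]; L=[np.linalg.norm(x) for x in e]
    i=int(np.argmax(L)); print(n,"ctr",P.mean(0),"sizes",L[0],L[1],"long-axis ang",np.degrees(np.arctan2(e[i][1],e[i][0]))%180)
rep(P,"level")
m=cv2.inRange(hsv,(10,90,60),(25,255,255)); c,r=box(m,290,130,415,240); print("shelf px",r)
P=np.array([ray(d,u,v,.084)[:2] for u,v in cv2.boxPoints(r)]); rep(P,"shelf")
m=cv2.inRange(d["pixels"],(0,0,0),(75,75,75)); c,r=box(m,400,185,430,215)
(u,v),rad=cv2.minEnclosingCircle(c); a=[ray(d,u,v,.131)]; mo=cv2.moments(c); print("knob",u,v,rad,a,ray(d,mo["m10"]/mo["m00"],mo["m01"]/mo["m00"],.131),2*rad*1.23/430)
b=ray(d,377,168,.09);print("button",b)
for n,u,v,z in (("gaugeslider",426,245,.01),("tin",464,223,.022),("jar",248,143,.069),("block",193,177,.035),("pot",495,163,.095)): print(n,ray(d,u,v,z))
s=manip.sense(); R=Ro.from_quat(s["tool_rot"]).as_matrix(); print(R)
w=vision.snapshot("wrist"); Rc=np.array(w["R"]);cw=-Rc.T@np.array(w["t"])
print("cam in tool",R.T@(cw-s["tcp_pos"]),(Rc@R).round(3).tolist())
```

```text
lev px ((244.79310607910156, 195.98275756835938), (60.722373962402344, 6.685031890869141), 68.19859313964844)
level ctr [0.53808413 0.29464551] sizes 0.021062804402477174 0.19227112373996982 long-axis ang 22.84886687963072
shelf px ((352.34033203125, 183.71871948242188), (91.24765014648438, 64.53487396240234), 14.58891773223877)
shelf ctr [ 0.57607637 -0.04037885] sizes 0.19834551262913316 0.27939717453932184 long-axis ang 75.8177914995342
knob 414.5 198.5 7.106435298919678 [array([ 0.52907782, -0.21968734,  0.131     ])] [ 0.52936465 -0.21976279  0.131     ] 0.040655420547307926
button [ 0.62377351 -0.11487781  0.09      ]
gaugeslider [ 0.38883488 -0.28223835  0.01      ]
tin [ 0.46011505 -0.4002114   0.022     ]
jar [0.70095705 0.28319239 0.069     ]
block [0.59693344 0.46143242 0.035     ]
pot [ 0.64184272 -0.47172399  0.095     ]
[[ 9.44812600e-01  3.27611242e-01 -1.55501066e-04]
 [ 3.27611221e-01 -9.44812040e-01  1.04740452e-03]
 [ 1.96222216e-04 -1.04054488e-03 -9.99999439e-01]]
cam in tool [ 7.16812619e-02 -9.46043279e-05 -1.65053886e-01] [[0.001, 1.0, -0.0], [-0.959, 0.001, -0.284], [-0.284, 0.001, 0.959]]
```

```bash
cat >> h.py <<'E'
def goto(x,y,z,yawdeg,s=None):
    s=s or manip.sense(); R=Ro.from_quat(s["tool_rot"]); c,n=np.cos(np.radians(yawdeg)),np.sin(np.radians(yawdeg))
    T=Ro.from_matrix(np.array([[c,n,0],[n,-c,0],[0,0,-1.]]))
    print("offset",(R.inv().apply(np.array([x,y,z])-s["tcp_pos"])*1000).round(1),"ang",np.degrees((R.inv()*T).as_rotvec()).round(2))
def st():
    s=manip.sense(); R=Ro.from_quat(s["tool_rot"]).as_matrix()
    print("t",s["t"],"tcp",s["tcp_pos"].round(4),"yaw",round(float(np.degrees(np.arctan2(R[1,0],R[0,0]))),2),"q",np.round(s["q"],3),"F",np.round(s["force"],2),"gap",round(s["finger_gap"],3))
E
python3 - <<'E'
from h import *
st(); goto(.46,-.1,.26,22.85)
E
```

```text
t 0.3 tcp [ 0.2048 -0.5902  0.209 ] yaw 19.13 q [-1.415  0.528  1.433 -0.     1.181 -0.179] F [ 0.52 -0.16  0.28] gap 1.002
offset [ 401.8 -379.6  -50.7] ang [-0.04 -0.01 -3.72]
```

```bash
python3 -m crank '[{"grip":0,"offset":[100,-95,-51],"angular":[0,0,0]},{"grip":0,"offset":[400,-380,-51],"angular":[0,0,-3.7]},{"grip":0,"offset":[400,-380,-51],"angular":[0,0,-3.7]},{"grip":0,"offset":[400,-380,-51],"angular":[0,0,-3.7]},{"grip":0,"offset":[400,-380,-51],"angular":[0,0,-3.7]},{"grip":0,"offset":[400,-380,-51],"angular":[0,0,-3.7]},{"grip":0,"offset":[400,-380,-51],"angular":[0,0,-3.7]},{"grip":0,"offset":[400,-380,-51],"angular":[0,0,-3.7]},{"grip":0,"offset":[400,-380,-51],"angular":[0,0,-3.7]},{"grip":0,"offset":[400,-380,-51],"angular":[0,0,-3.7]}]'
python3 - <<'E'
from h import *
st(); goto(.538,.2946,.20,22.85)
E
```

```text
t: 1.3
tcp_pos: [0.4332, -0.1481, 0.257]
tool_rot: [0.98, 0.198, 0.0, 0.0]
force: [0.7, -1.1, 0.8]
finger_gap: 1.003
t 1.3 tcp [ 0.4332 -0.1481  0.257 ] yaw 22.81 q [-0.574  0.237  1.774 -0.     1.13   0.598] F [ 0.65 -1.1   0.82] gap 1.003
offset [ 268.2 -367.5   56.9] ang [ 0.04 -0.03 -0.04]
```

```bash
python3 -m crank '[{"grip":0,"offset":[260,-358,57],"angular":[0,0,0]},{"grip":0,"offset":[260,-358,57],"angular":[0,0,0]},{"grip":0,"offset":[260,-358,57],"angular":[0,0,0]},{"grip":0,"offset":[260,-358,57],"angular":[0,0,0]},{"grip":0,"offset":[260,-358,57],"angular":[0,0,0]},{"grip":0,"offset":[260,-358,57],"angular":[0,0,0]},{"grip":0,"offset":[260,-358,57],"angular":[0,0,0]},{"grip":0,"offset":[260,-358,57],"angular":[0,0,0]},{"grip":0,"offset":[260,-358,57],"angular":[0,0,0]},{"grip":0,"offset":[260,-358,57],"angular":[0,0,0]}]'
python3 -m crank '[{"grip":0,"offset":[0,0,0],"angular":[0,0,0]},{"grip":0,"offset":[0,0,0],"angular":[0,0,0]}]'
python3 - <<'E'
from h import *
st(); goto(.538,.2946,.20,22.85)
d=vision.snapshot("wrist"); cv2.imwrite("pics/w1.png",d["pixels"][:,:,::-1])
print(proj(d,[.538,.2946,.042]))
E
```

```text
t: 2.3
tcp_pos: [0.5338, 0.2862, 0.1986]
tool_rot: [0.98, 0.201, 0.001, -0.001]
force: [0.2, -0.7, -0.5]
finger_gap: 1.0
t: 2.5
tcp_pos: [0.5329, 0.2799, 0.1995]
tool_rot: [0.98, 0.198, -0.0, 0.0]
force: [0.0, -0.1, 0.5]
finger_gap: 1.0
t 2.5 tcp [0.5329 0.2799 0.1995] yaw 22.8 q [ 2.980e-01  5.080e-01  1.502e+00 -1.000e-03  1.133e+00  1.472e+00] F [ 0.03 -0.07  0.51] gap 1.0
offset [ 10.4 -11.6  -0.5] ang [ 0.02  0.06 -0.05]
[309.91417968 174.54142919]
```

View pics/w1.png

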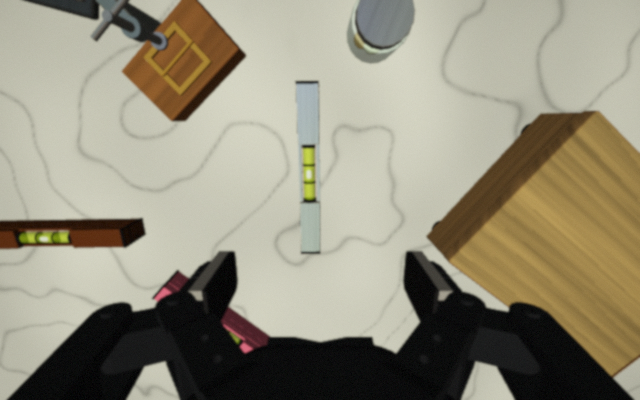

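The level is upright at (309,170), with the vial at (309,174), which matches the predicted (310,174.5). I'll refine its yaw from its end-top centres.

Run:
```python
from h import *
d=vision.snapshot("wrist")
hsv=cv2.cvtColor(d["pixels"],cv2.COLOR_RGB2HSV)
m=cv2.inRange(hsv,(20,100,60),(50,255,255))
c,r=box(m,285,120,335,220); print(r); a=ray(d,*r[0],.038); print("vial",a)
for rows in ((95,135),(210,245)):
    g=d["pixels"][rows[0]:rows[1]:4,280:345].astype(float).mean(2)
    print([ (int(np.argmin(np.diff(x)))+280,int(np.argmax(np.diff(x)))+280) for x in g])
crop(d,270,70,350,265,3,"w1c.png")
```

```text
((308.3408508300781, 173.45155334472656), (53.16579818725586, 10.654205322265625), 88.49256896972656)
vial [0.5379275  0.29628412 0.038     ]
[(316, 318), (316, 318), (295, 318), (316, 318), (294, 318), (296, 318), (297, 318), (316, 319), (296, 319), (332, 319)]
[(300, 320), (318, 320), (298, 320), (318, 320), (317, 320), (318, 320), (300, 320), (318, 320), (318, 320)]
```

View pics/w1c.png

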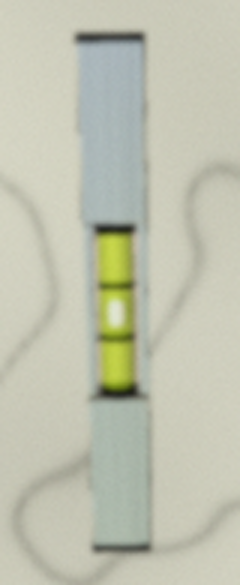

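Run:
```python
from h import *
d=vision.snapshot("wrist")
a=ray(d,306.8,83,.042);b=ray(d,310.8,252,.042); print(a,b,np.linalg.norm(a-b),(a+b)/2,np.degrees(np.arctan2(*(a-b)[1::-1])))
a=ray(d,270+78/3,83,.042);b=ray(d,270+95/3,252,.042); print(np.degrees(np.arctan2(*(a-b)[1::-1])))
a=ray(d,270+143/3,83,.042);b=ray(d,270+149/3,252,.042); print(np.degrees(np.arctan2(*(a-b)[1::-1])))
goto(.538,.295,.06,22.85); goto(.538,.295,.003,22.85)
```

```text
[0.62773919 0.33415531 0.042     ] [0.4478839  0.25602731 0.042     ] 0.19609157979347508 [0.53781155 0.29509131 0.042     ] 23.479821806947314
23.469556190969833
23.37197489341514
offset [ 10.3 -12.6 140. ] ang [ 0.01 -0.   -0.14]
offset [ 10.3 -12.6 197. ] ang [ 0.01 -0.   -0.14]
```

```bash
python3 -m crank '[{"grip":0,"offset":[10,-12.5,30],"angular":[0,0,-0.7]},{"grip":0,"offset":[10,-12.5,65],"angular":[0,0,-0.7]},{"grip":0,"offset":[10,-12.5,100],"angular":[0,0,-0.7]},{"grip":0,"offset":[10,-12.5,130],"angular":[0,0,-0.7]},{"grip":0,"offset":[10,-12.5,155],"angular":[0,0,-0.7]},{"grip":0,"offset":[10,-12.5,175],"angular":[0,0,-0.7]},{"grip":0,"offset":[10,-12.5,188],"angular":[0,0,-0.7]},{"grip":0,"offset":[10,-12.5,195],"angular":[0,0,-0.7]},{"grip":0,"offset":[10,-12.5,195],"angular":[0,0,-0.7]},{"grip":0,"offset":[10,-12.5,195],"angular":[0,0,-0.7]}]'
python3 - <<'E'
from h import *
st(); goto(.538,.295,.004,23.4)
E
```

```text
t: 3.65
tcp_pos: [0.5385, 0.2963, 0.0055]
tool_rot: [0.979, 0.204, 0.001, -0.0]
force: [-0.2, -0.2, 0.3]
finger_gap: 1.003
t 3.65 tcp [0.5385 0.2963 0.0055] yaw 23.51 q [0.321 0.791 1.594 0.    0.754 1.482] F [-0.18 -0.22  0.32] gap 1.003
offset [-1.   1.   1.5] ang [ 0.01 -0.1   0.11]
```

```bash
python3 -m crank '[{"grip":0.5,"offset":[-0.5,1,1],"angular":[0,0,0]},{"grip":1,"offset":[-0.5,1,1],"angular":[0,0,0]},{"grip":1,"offset":[-0.5,1,1],"angular":[0,0,0]},{"grip":1,"offset":[-0.5,1,1],"angular":[0,0,0]},{"grip":1,"offset":[-0.5,1,1],"angular":[0,0,0]},{"grip":1,"offset":[-0.5,1,1],"angular":[0,0,0]},{"grip":1,"offset":[-0.5,1,1],"angular":[0,0,0]},{"grip":1,"offset":[-0.5,1,1],"angular":[0,0,0]}]' 40
python3 - <<'E'
from h import *
st()
d=vision.snapshot("wrist"); cv2.imwrite("pics/w2.png",d["pixels"][:,:,::-1])
E
```

```text
t: 4.45
tcp_pos: [0.5379, 0.2953, 0.0041]
tool_rot: [0.979, 0.204, 0.0, -0.0]
force: [-1.2, 0.8, 5.3]
finger_gap: 0.261
t 4.45 tcp [0.5379 0.2953 0.0041] yaw 23.53 q [0.32  0.793 1.596 0.    0.752 1.48 ] F [-1.2   0.82  5.32] gap 0.261
```

View pics/w2.png

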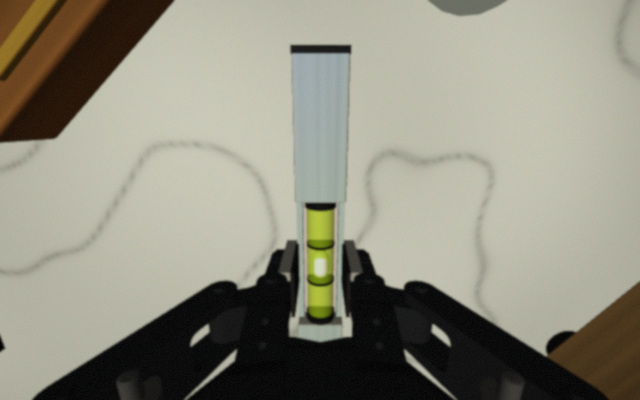

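The bar is gripped at the vial (320,265) with a 22–24 mm opening. Next is the lift.

```bash
python3 -m crank '[{"grip":1,"offset":[0,0,-5],"angular":[0,0,0]},{"grip":1,"offset":[0,0,-20],"angular":[0,0,0]},{"grip":1,"offset":[0,0,-45],"angular":[0,0,0]},{"grip":1,"offset":[0,0,-75],"angular":[0,0,0]},{"grip":1,"offset":[0,0,-110],"angular":[0,0,0]},{"grip":1,"offset":[0,0,-145],"angular":[0,0,0]},{"grip":1,"offset":[0,0,-175],"angular":[0,0,0]},{"grip":1,"offset":[0,0,-190],"angular":[0,0,0]},{"grip":1,"offset":[0,0,-196],"angular":[0,0,0]},{"grip":1,"offset":[0,0,-196],"angular":[0,0,0]}]'
python3 - <<'E'
from h import *
st(); goto(.549,-.044,.2,75.8)
E
```

```text
t: 5.5
tcp_pos: [0.5377, 0.2952, 0.2005]
tool_rot: [0.979, 0.204, 0.001, -0.0]
force: [0.4, -0.4, -2.6]
finger_gap: 0.266
t 5.5 tcp [0.5377 0.2952 0.2005] yaw 23.53 q [ 0.32   0.521  1.473 -0.     1.146  1.48 ] F [ 0.45 -0.44 -2.58] gap 0.266
offset [-125.   315.5    0.4] ang [ 4.000e-02 -7.000e-02 -5.227e+01]
```

Force is now −2.6 N, which matches the bar's weight. I'll carry it over at z = 0.2.

```bash
python3 -m crank '[{"grip":1,"offset":[-4,10,0],"angular":[0,0,-2]},{"grip":1,"offset":[-14,35,0],"angular":[0,0,-7]},{"grip":1,"offset":[-29,72,0],"angular":[0,0,-13]},{"grip":1,"offset":[-44,110,0],"angular":[0,0,-19]},{"grip":1,"offset":[-59,148,0],"angular":[0,0,-25]},{"grip":1,"offset":[-74,186,0],"angular":[0,0,-31]},{"grip":1,"offset":[-89,224,0],"angular":[0,0,-37]},{"grip":1,"offset":[-104,262,0],"angular":[0,0,-43]},{"grip":1,"offset":[-115,290,0],"angular":[0,0,-48]},{"grip":1,"offset":[-122,308,0],"angular":[0,0,-51]}]'
python3 -m crank '[{"grip":1,"offset":[0,0,0],"angular":[0,0,0]},{"grip":1,"offset":[0,0,0],"angular":[0,0,0]},{"grip":1,"offset":[0,0,0],"angular":[0,0,0]}]'
python3 - <<'E'
from h import *
st(); goto(.549,-.044,.2,75.8)
d=vision.snapshot("wrist"); cv2.imwrite("pics/w3.png",d["pixels"][:,:,::-1])
E
```

```text
t: 6.5
tcp_pos: [0.5476, -0.0383, 0.198]
tool_rot: [0.796, 0.606, -0.001, -0.001]
force: [0.1, 0.7, -1.4]
finger_gap: 0.254
t: 6.8
tcp_pos: [0.5479, -0.0349, 0.1988]
tool_rot: [0.796, 0.606, -0.001, -0.001]
force: [0.2, 0.8, -2.5]
finger_gap: 0.258
t 6.8 tcp [ 0.5479 -0.0349  0.1988] yaw 74.54 q [-2.670e-01  4.400e-01  1.634e+00  1.000e-03  1.070e+00  2.000e-03] F [ 0.21  0.76 -2.52] gap 0.258
offset [-8.5  3.5 -1.2] ang [-0.13 -0.03 -1.26]
```

View pics/w3.png

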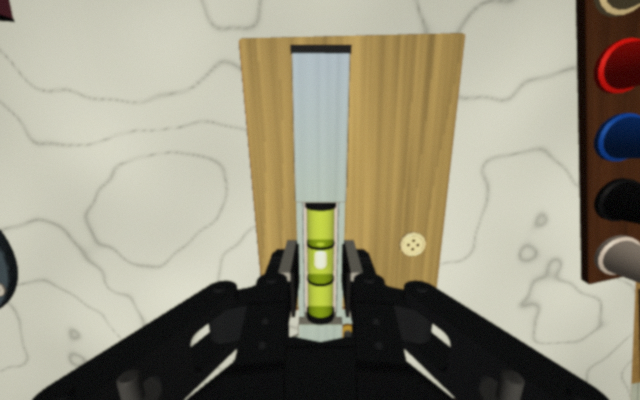

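The level hangs over the board and is aligned. The board's far corners are at (240,40) and (463,34), the button at (413,244). I'll check the board pose from this closer view.

Run:
```python
from h import *
d=vision.snapshot("wrist")
a=ray(d,240,39,.085);b=ray(d,463.5,33.5,.085);print(np.linalg.norm(a-b),np.degrees(np.arctan2(*(b-a)[1::-1]))+90)
m=(a+b)/2; ex=(b-a)/np.linalg.norm(b-a); ey=np.array([-ex[1],ex[0],0]); O=m-.15*ey; print("O",O)
B=ray(d,413,244,.09)-O; print("button shelf",B@ex,B@ey)
k=O-.178*ey; print("knob pred",k)
t=O-.025*ex; print(t)
goto(.549,-.044,.2,75.8)
```

```text
0.19528922245517677 75.86159889787626
O [ 0.5749233  -0.05086851  0.085     ]
button shelf 0.06621315494879453 -0.046979150317242147
knob pred [ 0.53144414 -0.22347662  0.085     ]
[ 0.55068059 -0.04476188  0.085     ]
offset [-8.7  3.1 -0.8] ang [-0.07 -0.01 -1.2 ]
```

```bash
python3 -m crank '[{"grip":1,"offset":[-4,1.5,10],"angular":[0,0,-0.6]},{"grip":1,"offset":[-8.7,3,30],"angular":[0,0,-1.2]},{"grip":1,"offset":[-8.7,3,55],"angular":[0,0,-1.2]},{"grip":1,"offset":[-8.7,3,75],"angular":[0,0,-1.2]},{"grip":1,"offset":[-8.7,3,90],"angular":[0,0,-1.2]},{"grip":1,"offset":[-8.7,3,99],"angular":[0,0,-1.2]},{"grip":1,"offset":[-8.7,3,104],"angular":[0,0,-1.2]},{"grip":1,"offset":[-8.7,3,106],"angular":[0,0,-1.2]},{"grip":1,"offset":[-8.7,3,107],"angular":[0,0,-1.2]},{"grip":1,"offset":[-8.7,3,107],"angular":[0,0,-1.2]}]'
python3 - <<'E'
from h import *
st(); goto(.5495,-.0445,.0885,75.85)
E
```

```text
t: 7.9
tcp_pos: [0.5498, -0.0452, 0.0931]
tool_rot: [0.789, 0.614, 0.0, 0.001]
force: [0.1, -0.4, -2.1]
finger_gap: 0.258
t 7.9 tcp [ 0.5498 -0.0452  0.0931] yaw 75.73 q [-0.285  0.595  1.721  0.     0.824 -0.036] F [ 0.11 -0.42 -2.1 ] gap 0.258
offset [ 0.6 -0.5  4.6] ang [ 0.07  0.   -0.12]
```

```bash
python3 -m crank '[{"grip":1,"offset":[0,0,1],"angular":[0,0,0]},{"grip":1,"offset":[0,0,2],"angular":[0,0,0]},{"grip":1,"offset":[0,0,3],"angular":[0,0,0]},{"grip":1,"offset":[0,0,3.5],"angular":[0,0,0]},{"grip":1,"offset":[0,0,3.5],"angular":[0,0,0]}]'
python3 -m crank '[{"grip":1,"offset":[0,0,0.7],"angular":[0,0,0]},{"grip":1,"offset":[0,0,0.7],"angular":[0,0,0]},{"grip":1,"offset":[0,0,0.7],"angular":[0,0,0]}]'
```

```text
t: 8.4
tcp_pos: [0.5492, -0.0451, 0.089]
tool_rot: [0.789, 0.614, -0.0, -0.0]
force: [-0.1, -0.3, -2.4]
finger_gap: 0.257
t: 8.7
tcp_pos: [0.5494, -0.0452, 0.0884]
tool_rot: [0.789, 0.614, 0.0, 0.0]
force: [-0.5, -0.5, -1.5]
finger_gap: 0.263
```

```bash
python3 -m crank '[{"grip":1,"offset":[0,0,0.5],"angular":[0,0,0]},{"grip":1,"offset":[0,0,0.5],"angular":[0,0,0]},{"grip":1,"offset":[0,0,0.5],"angular":[0,0,0]}]'
python3 -m crank '[{"grip":1,"offset":[0,0,0.5],"angular":[0,0,0]},{"grip":1,"offset":[0,0,0.5],"angular":[0,0,0]},{"grip":1,"offset":[0,0,0.5],"angular":[0,0,0]}]'
```

```text
t: 9.0
tcp_pos: [0.5494, -0.0452, 0.0883]
tool_rot: [0.789, 0.614, 0.0, 0.0]
force: [-1.3, 0.8, 2.5]
finger_gap: 0.259
t: 9.3
tcp_pos: [0.5494, -0.0452, 0.0883]
tool_rot: [0.789, 0.614, 0.0, 0.0]
force: [-2.1, 0.5, 7.4]
finger_gap: 0.259
```

Contact is firm (7 N), so I'll release and retreat upward.

```bash
python3 -m crank '[{"grip":0.7,"offset":[0,0,-0.5],"angular":[0,0,0]},{"grip":0.6,"offset":[0,0,-0.5],"angular":[0,0,0]},{"grip":0.5,"offset":[0,0,-0.5],"angular":[0,0,0]},{"grip":0.4,"offset":[0,0,-0.5],"angular":[0,0,0]},{"grip":0.4,"offset":[0,0,-0.5],"angular":[0,0,0]}]'
python3 -m crank '[{"grip":0.4,"offset":[0,0,-5],"angular":[0,0,0]},{"grip":0.3,"offset":[0,0,-20],"angular":[0,0,0]},{"grip":0.2,"offset":[0,0,-50],"angular":[0,0,0]},{"grip":0.1,"offset":[0,0,-80],"angular":[0,0,0]},{"grip":0,"offset":[0,0,-105],"angular":[0,0,0]},{"grip":0,"offset":[0,0,-120],"angular":[0,0,0]},{"grip":0,"offset":[0,0,-120],"angular":[0,0,0]}]'
python3 - <<'E'
from h import *
st(); goto(.530,-.2215,.2,170)
d=vision.snapshot("wrist"); cv2.imwrite("pics/w4.png",d["pixels"][:,:,::-1])
d=vision.snapshot("top"); crop(d,290,120,440,240,5,"t4.png")
E
```

```text
t: 9.8
tcp_pos: [0.5493, -0.0452, 0.0877]
tool_rot: [0.789, 0.614, -0.0, -0.0]
force: [-0.3, 0.3, -0.1]
finger_gap: 0.599
t: 10.5
tcp_pos: [0.551, -0.0456, 0.2107]
tool_rot: [0.789, 0.614, 0.002, 0.002]
force: [0.0, 0.1, -0.5]
finger_gap: 1.001
t 10.5 tcp [ 0.551  -0.0456  0.2107] yaw 75.73 q [-0.285  0.426  1.618  0.     1.091 -0.036] F [ 0.04  0.1  -0.49] gap 1.001
offset [-175.6   22.9   10.8] ang [  0.26   0.3  -94.27]
```

View pics/w4.png

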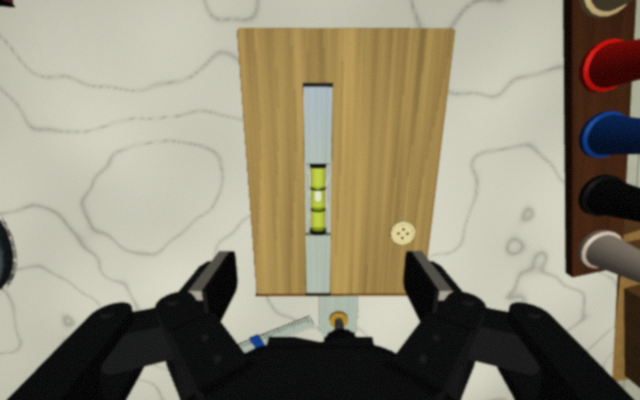

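View pics/t4.png

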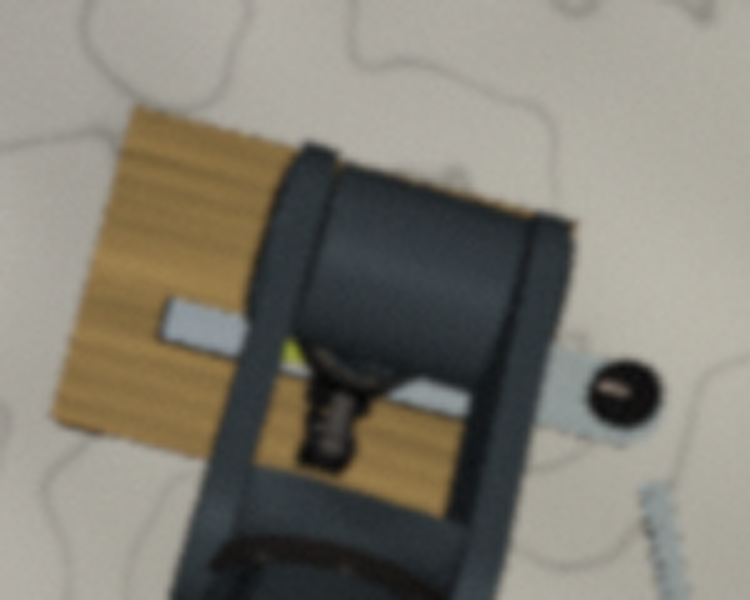

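The level stands on the board (vial at wrist (318,199), bubble a little to the +y side). The top view stays partly clear. Next I move above the knob, with the wrist wound back to leave room for the clockwise turn.

```bash
python3 -m crank '[{"grip":0,"offset":[-15,2,0],"angular":[0,0,-8]},{"grip":0,"offset":[-35,5,0],"angular":[0,0,-16.5]},{"grip":0,"offset":[-55,8,0],"angular":[0,0,-25]},{"grip":0,"offset":[-75,10,0],"angular":[0,0,-33.5]},{"grip":0,"offset":[-95,13,0],"angular":[0,0,-42]},{"grip":0,"offset":[-115,16,0],"angular":[0,0,-50.5]},{"grip":0,"offset":[-135,19,0],"angular":[0,0,-59]},{"grip":0,"offset":[-155,21,0],"angular":[0,0,-67.5]},{"grip":0,"offset":[-170,23,0],"angular":[0,0,-76]},{"grip":0,"offset":[-175.5,23,0],"angular":[0,0,-84]}]'
python3 -m crank '[{"grip":0,"offset":[0,0,0],"angular":[0,0,0]},{"grip":0,"offset":[0,0,0],"angular":[0,0,0]}]'
python3 - <<'E'
from h import *
st(); goto(.530,-.2215,.2,160)
d=vision.snapshot("wrist"); cv2.imwrite("pics/w5.png",d["pixels"][:,:,::-1]); print(proj(d,[.53,-.2215,.131]))
d=vision.snapshot("top"); crop(d,290,120,440,240,5,"t5.png")
E
```

```text
t: 11.6
tcp_pos: [0.5273, -0.2221, 0.206]
tool_rot: [0.174, 0.985, 0.0, -0.001]
force: [-0.3, 0.1, -0.3]
finger_gap: 1.001
t: 11.8
tcp_pos: [0.5276, -0.2203, 0.2066]
tool_rot: [0.178, 0.984, 0.001, -0.001]
force: [-0.4, -0.7, -0.6]
finger_gap: 0.996
t 11.8 tcp [ 0.5276 -0.2203  0.2066] yaw 159.54 q [-0.591  0.46   1.569  0.     1.115 -1.805] F [-0.38 -0.69 -0.57] gap 0.996
offset [-2.7 -0.3  6.6] ang [ 0.05 -0.15 -0.46]
[319.92348028 207.65321743]
```

View pics/w5.png

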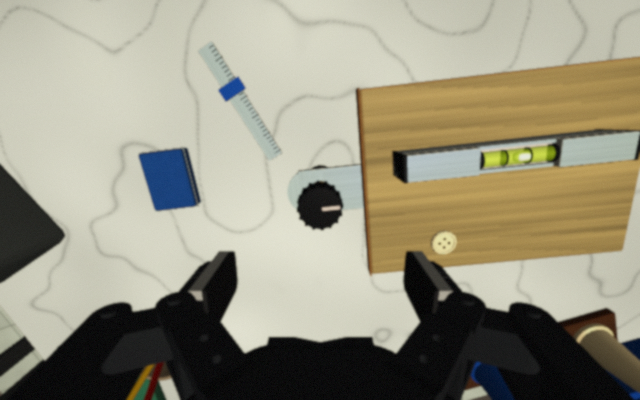

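View pics/t5.png

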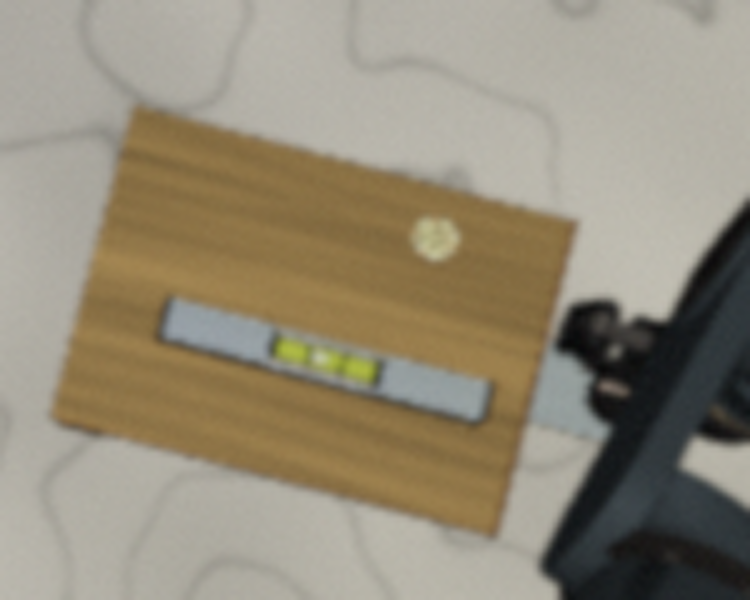

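Top crop: the level is fully visible, vial at (327,358), bubble at (320,357). Wrist: knob centre at (320,206), and the prediction was (320,207.6). Next I measure the knob and the bubble along the vial.

```bash
cat >> h.py <<'E'
def bubble(d,C=(.5495,-.0448),yaw=75.8,z=.122,verbose=False):
    """profile along the vial; level x taken along yaw (towards shelf +y)"""
    e=np.array([np.cos(np.radians(yaw)),np.sin(np.radians(yaw))]); n=np.array([-e[1],e[0]])
    S=np.arange(-48,48.01,.5); W=np.arange(-12,12.01,1)
    P=np.array([[proj(d,[*(np.array(C)+e*s/1e3+n*w/1e3),z]) for s in S] for w in W]).astype(np.float32)
    im=cv2.remap(d["pixels"],P[...,0],P[...,1],cv2.INTER_CUBIC).astype(float)
    ye=np.minimum(im[...,0],im[...,1])-im[...,2]   # yellow-ness
    row=ye[:, (abs(S)<30)].mean(1); wc=int(np.argmax(cv2.GaussianBlur(row.reshape(-1,1),(1,5),0)))
    prof=ye[max(0,wc-2):wc+3].mean(0); blue=im[max(0,wc-2):wc+3,:,2].mean(0)
    h=prof.max()*.5; on=np.where(prof>h)[0]; lo,hi=S[on[0]],S[on[-1]]
    mid=(lo+hi)/2; ins=(S>lo+6)&(S<hi-6)
    w=np.clip(blue-np.median(blue[ins])-.35*(blue[ins].max()-np.median(blue[ins])),0,None)*ins
    b=(w*S).sum()/w.sum()
    print("w",W[wc],"vial %.1f..%.1f len %.1f bubble %.2f -> offset %.2f mm"%(lo,hi,hi-lo,b,b-mid))
    if verbose: 
        print(np.c_[S,prof,blue][::4].round(0).tolist())
    return b-mid
E
python3 - <<'E'
from h import *
d=vision.snapshot("wrist")
g=cv2.inRange(d["pixels"],(0,0,0),(60,60,60)); c,r=box(g,294,180,346,232); (u,v),rad=cv2.minEnclosingCircle(c); print(u,v,rad,ray(d,u,v,.131))
bubble(d); bubble(vision.snapshot("top"),verbose=True)
crop(d,440,110,640,200,4,"w5c.png")
E
```

```text
318.6621398925781 204.31845092773438 23.377702713012695 [ 0.52732017 -0.22137077  0.131     ]
w 4.0 vial -28.5..32.0 len 60.5 bubble 5.51 -> offset 3.76 mm
w 1.0 vial -30.5..30.0 len 60.5 bubble 3.55 -> offset 3.80 mm
[[-48.0, -10.0, 160.0], [-46.0, -10.0, 160.0], [-44.0, -9.0, 160.0], [-42.0, -10.0, 162.0], [-40.0, -12.0, 162.0], [-38.0, -12.0, 156.0], [-36.0, -11.0, 139.0], [-34.0, 2.0, 102.0], [-32.0, 27.0, 65.0], [-30.0, 61.0, 51.0], [-28.0, 89.0, 55.0], [-26.0, 98.0, 64.0], [-24.0, 102.0, 67.0], [-22.0, 102.0, 68.0], [-20.0, 102.0, 68.0], [-18.0, 102.0, 67.0], [-16.0, 99.0, 65.0], [-14.0, 93.0, 62.0], [-12.0, 87.0, 56.0], [-10.0, 86.0, 54.0], [-8.0, 92.0, 58.0], [-6.0, 95.0, 66.0], [-4.0, 89.0, 79.0], [-2.0, 72.0, 99.0], [0.0, 52.0, 125.0], [2.0, 39.0, 143.0], [4.0, 34.0, 149.0], [6.0, 33.0, 138.0], [8.0, 38.0, 113.0], [10.0, 55.0, 85.0], [12.0, 78.0, 66.0], [14.0, 94.0, 64.0], [16.0, 101.0, 66.0], [18.0, 102.0, 69.0], [20.0, 101.0, 69.0], [22.0, 101.0, 68.0], [24.0, 101.0, 67.0], [26.0, 97.0, 65.0], [28.0, 85.0, 57.0], [30.0, 56.0, 55.0], [32.0, 22.0, 69.0], [34.0, -2.0, 104.0], [36.0, -12.0, 140.0], [38.0, -13.0, 157.0], [40.0, -13.0, 165.0], [42.0, -13.0, 165.0], [44.0, -12.0, 164.0], [46.0, -12.0, 164.0], [48.0, -13.0, 164.0]]
```

View pics/w5c.png

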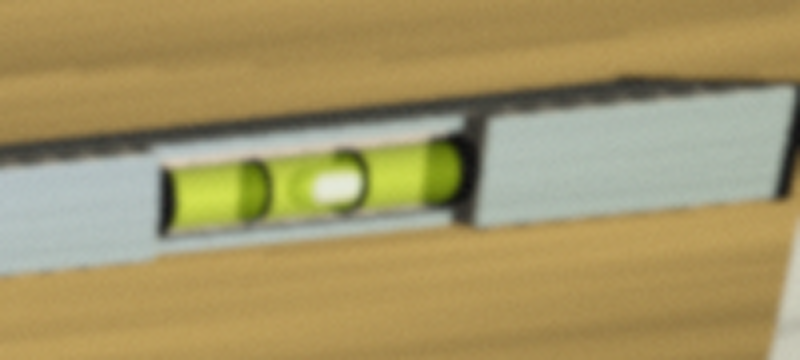

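The bubble is 3.8 mm towards +y in both views, so it needs about 1.4 rad clockwise. I'll descend on the knob, with its axis taken as the mean of the two views (0.5283, −0.2207).

Run:
```python
from h import *
st(); goto(.5284,-.2207,.1,159.5)
```

```text
t 12.0 tcp [ 0.5282 -0.2202  0.2076] yaw 159.7 q [-0.59   0.459  1.569  0.     1.115 -1.807] F [ 0.72  0.19 -0.96] gap 1.003
offset [ -0.4  -0.4 107.6] ang [ 0.01 -0.04  0.2 ]
```

```bash
python3 -m crank '[{"grip":0,"offset":[-0.3,-0.3,15],"angular":[0,0,0]},{"grip":0,"offset":[-0.3,-0.3,35],"angular":[0,0,0]},{"grip":0,"offset":[-0.3,-0.3,55],"angular":[0,0,0]},{"grip":0,"offset":[-0.3,-0.3,75],"angular":[0,0,0]},{"grip":0,"offset":[-0.3,-0.3,90],"angular":[0,0,0]},{"grip":0,"offset":[-0.3,-0.3,100],"angular":[0,0,0]},{"grip":0,"offset":[-0.3,-0.3,105],"angular":[0,0,0]},{"grip":0,"offset":[-0.3,-0.3,107],"angular":[0,0,0]},{"grip":0,"offset":[-0.3,-0.3,107],"angular":[0,0,0]}]'
python3 - <<'E'
from h import *
st()
d=vision.snapshot("wrist"); cv2.imwrite("pics/w6.png",d["pixels"][:,:,::-1])
E
```

```text
t: 12.9
tcp_pos: [0.5288, -0.2214, 0.1012]
tool_rot: [0.176, 0.984, -0.0, 0.0]
force: [-0.2, 0.6, -0.3]
finger_gap: 1.002
t 12.9 tcp [ 0.5288 -0.2214  0.1012] yaw 159.73 q [-0.591  0.604  1.66   0.     0.876 -1.808] F [-0.23  0.62 -0.28] gap 1.002
```

View pics/w6.png

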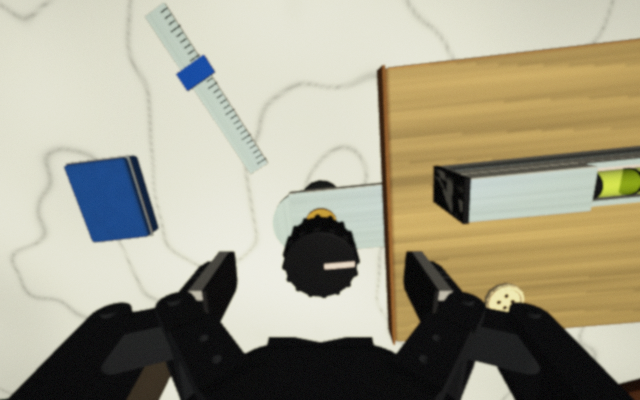

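The knob is centred between the pads at (320,257). Closing gently.

```bash
python3 -m crank '[{"grip":0.3,"offset":[0,0,0],"angular":[0,0,0]},{"grip":0.45,"offset":[0,0,0],"angular":[0,0,0]},{"grip":0.55,"offset":[0,0,0],"angular":[0,0,0]},{"grip":0.7,"offset":[0,0,0],"angular":[0,0,0]},{"grip":1,"offset":[0,0,0],"angular":[0,0,0]},{"grip":1,"offset":[0,0,0],"angular":[0,0,0]},{"grip":1,"offset":[0,0,0],"angular":[0,0,0]}]' 50
python3 - <<'E'
from h import *
st(); bubble(vision.snapshot("top"))
E
```

```text
t: 13.65
tcp_pos: [0.5288, -0.2213, 0.1016]
tool_rot: [0.176, 0.984, -0.0, 0.001]
force: [-1.0, 1.4, 6.0]
finger_gap: 0.437
t 13.65 tcp [ 0.5288 -0.2213  0.1016] yaw 159.72 q [-0.591  0.603  1.66   0.     0.877 -1.808] F [-1.04  1.36  5.96] gap 0.437
w 1.0 vial -30.5..30.0 len 60.5 bubble 3.56 -> offset 3.81 mm
```

```bash
python3 -m crank '[{"grip":1,"offset":[0,0,0.3],"angular":[0,0,0]},{"grip":1,"offset":[0,0,0.6],"angular":[0,0,0]},{"grip":1,"offset":[0,0,0.6],"angular":[0,0,0]},{"grip":1,"offset":[0,0,0.6],"angular":[0,0,0]}]'
python3 -m crank '[{"grip":1,"offset":[0,0,0],"angular":[0,0,3]},{"grip":1,"offset":[0,0,0],"angular":[0,0,8]},{"grip":1,"offset":[0,0,0],"angular":[0,0,13]},{"grip":1,"offset":[0,0,0],"angular":[0,0,17]},{"grip":1,"offset":[0,0,0],"angular":[0,0,20]},{"grip":1,"offset":[0,0,0],"angular":[0,0,20]},{"grip":1,"offset":[0,0,0],"angular":[0,0,20]}]'
python3 - <<'E'
from h import *
st(); bubble(vision.snapshot("top"))
E
```

```text
t: 14.1
tcp_pos: [0.529, -0.2214, 0.1016]
tool_rot: [0.176, 0.984, -0.0, 0.001]
force: [0.1, 1.2, 9.6]
finger_gap: 0.436
t: 14.8
tcp_pos: [0.5293, -0.2207, 0.1016]
tool_rot: [0.345, 0.939, 0.001, 0.001]
force: [0.7, 3.1, 8.2]
finger_gap: 0.434
t 14.8 tcp [ 0.5293 -0.2207  0.1016] yaw 139.7 q [-0.591  0.603  1.661  0.002  0.876 -1.459] F [0.74 3.11 8.16] gap 0.434
w 1.0 vial -30.0..30.5 len 60.5 bubble 3.25 -> offset 3.00 mm
```

```bash
python3 -m crank '[{"grip":1,"offset":[0.2,0.2,0.2],"angular":[0,0,4]},{"grip":1,"offset":[0.2,0.2,0.2],"angular":[0,0,10]},{"grip":1,"offset":[0.2,0.2,0.2],"angular":[0,0,16]},{"grip":1,"offset":[0.2,0.2,0.2],"angular":[0,0,22]},{"grip":1,"offset":[0.2,0.2,0.2],"angular":[0,0,28]},{"grip":1,"offset":[0.2,0.2,0.2],"angular":[0,0,34]},{"grip":1,"offset":[0.2,0.2,0.2],"angular":[0,0,38]},{"grip":1,"offset":[0.2,0.2,0.2],"angular":[0,0,40]},{"grip":1,"offset":[0.2,0.2,0.2],"angular":[0,0,40]},{"grip":1,"offset":[0.2,0.2,0.2],"angular":[0,0,40]}]'
python3 - <<'E'
from h import *
st(); bubble(vision.snapshot("top"))
E
```

```text
t: 15.85
tcp_pos: [0.5303, -0.22, 0.1016]
tool_rot: [0.645, 0.764, 0.002, 0.001]
force: [1.8, 5.1, 8.5]
finger_gap: 0.437
t 15.85 tcp [ 0.5303 -0.22    0.1016] yaw 99.66 q [-0.589  0.604  1.66   0.004  0.875 -0.761] F [1.78 5.08 8.47] gap 0.437
w 1.0 vial -30.0..30.5 len 60.5 bubble 1.66 -> offset 1.41 mm
```

```bash
python3 -m crank '[{"grip":1,"offset":[0.3,0.1,0.2],"angular":[0,0,0]},{"grip":1,"offset":[0.5,0.2,0.3],"angular":[0,0,0]},{"grip":1,"offset":[0.5,0.2,0.3],"angular":[0,0,0]},{"grip":1,"offset":[0.5,0.2,0.3],"angular":[0,0,0]}]'
python3 - <<'E'
from h import *
st(); bubble(vision.snapshot("top"))
E
```

```text
t: 16.3
tcp_pos: [0.5304, -0.2198, 0.1016]
tool_rot: [0.645, 0.764, 0.001, 0.001]
force: [2.9, 4.3, 9.9]
finger_gap: 0.438
t 16.3 tcp [ 0.5304 -0.2198  0.1016] yaw 99.68 q [-0.589  0.604  1.66   0.003  0.874 -0.76 ] F [2.88 4.31 9.92] gap 0.438
w 1.0 vial -29.5..30.5 len 60.0 bubble 1.42 -> offset 0.92 mm
```

```bash
python3 -m crank '[{"grip":1,"offset":[0.2,0.2,0.1],"angular":[0,0,3]},{"grip":1,"offset":[0.3,0.4,0.3],"angular":[0,0,8]},{"grip":1,"offset":[0.3,0.5,0.3],"angular":[0,0,13]},{"grip":1,"offset":[0.3,0.5,0.3],"angular":[0,0,17]},{"grip":1,"offset":[0.3,0.5,0.3],"angular":[0,0,20]},{"grip":1,"offset":[0.3,0.5,0.3],"angular":[0,0,20]},{"grip":1,"offset":[0.3,0.5,0.3],"angular":[0,0,20]},{"grip":1,"offset":[0.3,0.5,0.3],"angular":[0,0,20]},{"grip":1,"offset":[0.3,0.5,0.3],"angular":[0,0,20]},{"grip":1,"offset":[0.3,0.5,0.3],"angular":[0,0,20]}]'
python3 -m crank '[{"grip":1,"offset":[0,0,0],"angular":[0,0,0]},{"grip":1,"offset":[0,0,0],"angular":[0,0,0]},{"grip":1,"offset":[0,0,0],"angular":[0,0,0]},{"grip":1,"offset":[0,0,0],"angular":[0,0,0]},{"grip":1,"offset":[0,0,0],"angular":[0,0,0]}]'
python3 - <<'E'
from h import *
st(); d=vision.snapshot("top"); bubble(d); crop(d,290,120,440,240,5,"t7.png")
E
```

```text
t: 17.35
tcp_pos: [0.5313, -0.2196, 0.1015]
tool_rot: [0.768, 0.641, 0.002, 0.002]
force: [3.6, 4.9, 10.6]
finger_gap: 0.436
t: 17.85
tcp_pos: [0.5313, -0.2196, 0.1016]
tool_rot: [0.768, 0.641, 0.002, 0.002]
force: [1.9, 4.4, 10.2]
finger_gap: 0.431
t 17.85 tcp [ 0.5313 -0.2196  0.1016] yaw 79.67 q [-0.588  0.604  1.659  0.004  0.874 -0.41 ] F [ 1.88  4.44 10.22] gap 0.431
w 1.0 vial -29.5..31.0 len 60.5 bubble 0.64 -> offset -0.11 mm
```

View pics/t7.png

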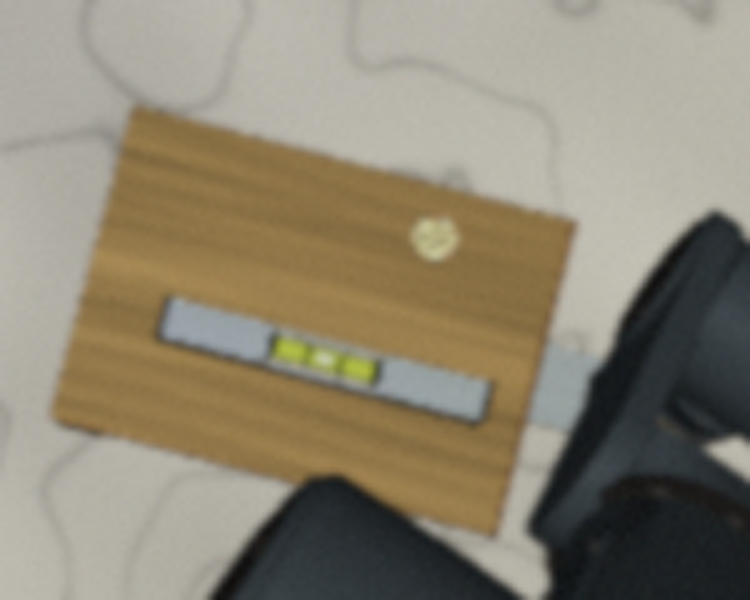

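The bubble is centred (crop (325,358)), and board and button have not moved. I'll press slightly more, hold, and do the last check.

```bash
python3 -m crank '[{"grip":1,"offset":[0,0,0.2],"angular":[0,0,0]},{"grip":1,"offset":[0,0,0.2],"angular":[0,0,0]},{"grip":1,"offset":[0,0,0.2],"angular":[0,0,0]},{"grip":1,"offset":[0,0,0.2],"angular":[0,0,0]},{"grip":1,"offset":[0,0,0.2],"angular":[0,0,0]},{"grip":1,"offset":[0,0,0.2],"angular":[0,0,0]},{"grip":1,"offset":[0,0,0.2],"angular":[0,0,0]},{"grip":1,"offset":[0,0,0.2],"angular":[0,0,0]},{"grip":1,"offset":[0,0,0.2],"angular":[0,0,0]},{"grip":1,"offset":[0,0,0.2],"angular":[0,0,0]}]'
python3 - <<'E'
from h import *
for i in range(4):
    st(); d=vision.snapshot("top"); bubble(d)
hsv=cv2.cvtColor(cv2.GaussianBlur(d["pixels"],(3,3),0),cv2.COLOR_RGB2HSV)
print(np.round([ray(d,377,168,.09),ray(d,290+135/5,120+107/5,.085)],4))
d=vision.snapshot("wrist"); cv2.imwrite("pics/w8.png",d["pixels"][:,:,::-1])
E
```

```text
t: 18.9
tcp_pos: [0.5313, -0.2196, 0.1016]
tool_rot: [0.768, 0.641, 0.002, 0.002]
force: [2.9, 4.4, 11.9]
finger_gap: 0.432
t 18.9 tcp [ 0.5313 -0.2196  0.1016] yaw 79.67 q [-0.588  0.604  1.659  0.004  0.874 -0.41 ] F [ 2.86  4.41 11.9 ] gap 0.432
w 1.0 vial -29.5..31.0 len 60.5 bubble 0.69 -> offset -0.06 mm
t 18.95 tcp [ 0.5313 -0.2196  0.1015] yaw 79.67 q [-0.588  0.604  1.659  0.004  0.874 -0.41 ] F [ 2.53  5.71 12.15] gap 0.436
w 1.0 vial -29.5..31.0 len 60.5 bubble 0.63 -> offset -0.12 mm
t 19.0 tcp [ 0.5313 -0.2196  0.1015] yaw 79.67 q [-0.588  0.604  1.659  0.004  0.874 -0.41 ] F [ 3.05  4.88 12.77] gap 0.439
w 1.0 vial -29.5..31.0 len 60.5 bubble 0.60 -> offset -0.15 mm
t 19.05 tcp [ 0.5313 -0.2196  0.1015] yaw 79.67 q [-0.588  0.604  1.659  0.003  0.874 -0.41 ] F [ 2.    3.81 12.35] gap 0.436
w 1.0 vial -29.5..31.0 len 60.5 bubble 0.66 -> offset -0.09 mm
[[ 0.6238 -0.1149  0.09  ]
 [ 0.7048  0.0687  0.085 ]]
```

View pics/w8.png

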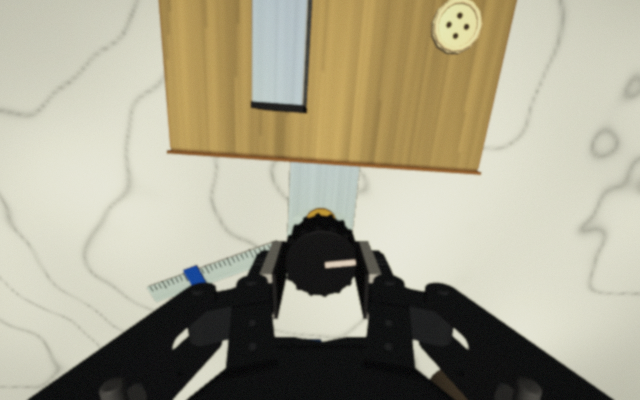

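The knob is gripped at (320,260), the level and button are undisturbed, and the bubble is steady at about −0.1 mm with 12 N of press.

```bash
python3 -c "
from station import manip; print(manip.sign_off())"
```

```text
the job is handed in; nothing more can be done
None
```

The job is handed in: the silver spirit level stands upright and lengthwise on the shelf, released, and I turned the knob 80° (about 1.4 rad) clockwise to level it. It took about 19 s of the 67 s allowed.

- **Bubble:** four readings from the top camera just before hand-in put it 0.06 to 0.15 mm from the middle, against the 2.7 mm allowed. The wrist camera could not see the vial at the end. Before the turn, both cameras agreed on 3.8 mm.
- **Press:** the wrist read about 12 N down on the knob. With the 6 N the foot carries by itself, that is about 18 N on the counter, but I worked that out and did not measure it at the foot.
- **Grip:** the fingers are still closed on the knob at the 50 N setting, and the tool was not moving.
- **Bystanders and shelf:** the board and button look unmoved in the top view, and the level moved about 0.5 mm at most. I did not measure the other things again at the end, but I saw no contact with them.
- **Off-target:** a sideways force of 4 to 6 N stayed on the knob while it was gripped, because the grip was slightly off its axis. Small shifts did not fully remove it, but it stays under the roughly 10 N that would slide the shelf.

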